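Stack a carton bundle under the banding machine's arch and reset its tripped cut-out

ROBOT

A 6-joint arm with a two-finger parallel gripper is mounted at the origin on the work surface. World frame = base frame: x ahead of the robot, y to its left, z up, the work surface at z = 0. Lengths are in m, angles in rad, forces in N, time in s.
With the tool pointing down it reaches from about 0.3 to 0.775 m from the base axis. Payload 14.6 kg.
Tool frame: the origin (TCP) lies at the centre of the arm's flange, where the gripper is bolted on; the fingertips stand 199 mm ahead of it and the grasp point (between the pads) lies 180 mm ahead of it; z points along the fingers, y is the line along which they close (so a half turn about z gives the same grasp; the last joint's range is limited). The gripper opens to 94 mm and grips with 3 to 60 N. Pads are 16 mm wide; open, the fingers measure 119 mm over their backs; the gripper's body (75 mm by 177 mm) begins 78 mm behind the grasp point.
Start: joints at [1.238, 0.3, 1.521, -0, 1.321, -0.067], TCP at [0.144, 0.531, 0.405] pointing down, gripper open.
Joint ranges: [-3.03, 3.03], [-0.79, 2.21], [0.23, 2.52], [-1.04, 4.18], [0, 3.07], [-2.55, 2.55]. Speed limits (rad/s): [2.22, 2.22, 2.57, 3.14, 3.14, 3.14].

INTERFACE

Orientations are given as [roll, pitch, yaw] about the fixed x, y, z axes, in that order (R = Rz(yaw) Ry(pitch) Rx(roll)).
In Python, from station import ctrl gives the robot as it stands. The module is installed in compiled form; this text tells all that it offers.
- The arm moves only by the tool servo_tool, never from a script. Its argument "motion" is a list of rows, each a list of 5 numbers: the closure, from 0 (fully open) to 1 (shut), then the shift along the world's x, y, z in cm, then the turn about the world's z in degrees. A call has 1 to 20 rows; each row is the pose to reach, as a shift and turn from the pose commanded when the call began; what a row does not reach only later rows make up. A row lasts 1/8 s, in which the tool goes at most 62.5 mm and 10.7 degrees, less where a joint would pass 70% of its speed; a pose out of reach is approached as far as the arm can. A call with a gripper value outside its range is refused whole. The fingers move at their own pace and stop on an object; "squeeze" is the grip in N (left out, the last holds). Time passes only in rows, so rows that repeat a pose let the fingers close. It gives the time, the measured TCP pose, the force, the opening and the grip force at its end, in the units of the state.
- ctrl.get_obs(): the state, without advancing time (a new reading comes with each control period).
- ctrl.camera(name): name is "scene" or "side" or "wrist"; returns a dict with "image" (420x560x3 uint8, red, green, blue), "fx", "fy", "cx", "cy" (pixels), "camera_from_world" (4x4, takes a point from world to camera coordinates); the wrist camera has in their place "hand_eye" (4x4, takes a point from camera to tool coordinates, whose origin is the TCP and whose axes are the flange's). Camera axes: x right, y up, looking along -z (the intrinsics and any distortion apply to the point x, -y, -z); pixel columns grow to the right and rows downward; lengths in m; the calibration is good to about 2 mm. A picture is of the moment at which its call begins: read the wrist's pose just before it. There is no depth.
- ctrl.hand_in(): hands the job in; it is judged then, once.
The state is a dict: "time_s": time; "qpos": joint angles; "joint_vel": joint speeds; "tau": joint torques, N m; "ee_pos": TCP position; "eef_rot": TCP orientation; "force": force on the tool from outside, world axes, zero at the start; "moment": the same for the moment, N m; "grip_width": finger opening in m; "grip_force": force on a finger pad.
Only numpy, scipy, OpenCV 4.12 (cv2) and the standard library are available. Lean on these libraries where they do the work, as an engineer would, in place of code of your own. Each camera call takes 0.05 s, during which the arm holds its last target. There are 200 camera calls.

TASK

Build up the bundle in the banding machine: push the carton already under the arch home against the end stop until you feel it touch, then set the deep carton on it and the slim one on top, each gently, flush and square with the one below and pushed home against the end stop in its turn, without dropping, ramming or crushing a carton, knocking the arch or disturbing the other things on the bench. Only when the bundle is complete, reset the machine's tripped cut-out: push its lever fully off, then throw it fully on.

Things in the scene. Friction and masses are not known exactly. Their poses are not given: they have to be found in the camera images.
- bander: Desktop banding machine, fixed: cream cabinet, steel deck 100 mm above the bench, grey arch across it, cut-out on the control wing at its left front. Origin on the bench under the arch; x through the arch to the end stop (within 0.15 rad of the robot's x), y left, z up. Here the cabinet spans x -160..170, y -135..235 mm; the band reel behind reaches x 305.
- deck (a point): Point on the deck's surface (100 mm above the bench) right above the machine's origin, axes as the machine's.
- arch: Grey arch, fixed across the deck; origin on the deck 5 mm beyond the deck point in x. Measured from the deck point it is 36 mm deep (x -13 to 23 mm), inside 176 mm wide (y +-88) and 168 mm high, corners cut at 45 degrees from about 140 mm up; outside 224 mm wide, 192 mm high. Only the nearest 29 to 47 mm of a carton at the stop stand out before it: a gripper must reach in from the front, tilted.
- stop: Slotted foot of the end stop, fixed on the deck (3 mm thick), origin on the deck 62 mm beyond the deck point. On it a fence of two upright steel flats (12 mm wide, 20 mm to either side of the middle, up to 138 mm over the deck, faces square to the machine's x) is clamped firmly. Where along the slot is not reported: its faces stand somewhere from 34 to 52 mm beyond the deck point, to be found by touch.
- base_carton: First carton of the bundle, closed, brown, standing loose on the deck under the arch, a little skew (up to 0.08 rad) and 8 to 36 mm short of the end stop: 100 (x) x 64 (y) x 45 mm, about 0.3 kg. Origin at the centre of its underside, x along its length.
- deep_carton: Closed brown carton lying flat on the bench at the robot's right: 100 (x) x 64 (y) x 45 mm high, 0.2 to 0.35 kg. Origin at the centre of its underside, x along its length (symmetric, either end may lead).
- slim_carton: Closed brown carton lying flat on the bench at the robot's right, lower than the deep one: 100 (x) x 64 (y) x 30 mm high, 0.13 to 0.25 kg. Origin at the centre of its underside, x along its length (symmetric, either end may lead).
- breaker (a joint): Angle of the cut-out's lever in rad: 0 upright (tripped, near the middle at the start), -0.5 fully off (leaning to the machine's -x, towards the robot), +0.5 fully on (leaning to +x). Hard stops at both ends; it stays where it is left and takes about 3 to 5 N at its upper part to move.
- breaker_tip (a point): Middle of the upper end of the cut-out's lever: black plate 9 mm thick (along its swing), 28 mm wide (machine's y), end 44 mm from the pivot and 34 mm above its black housing (84 x 56 mm, top 122 mm above the bench) when upright. Pivot 12 mm over the deck at x -110, y 178 mm in the machine's frame; it swings about the machine's y axis.
- odd_carton: Bystander: larger closed brown carton 150 x 105 x 50 mm, not part of the bundle. Origin at the centre of its underside.
- ink_dish: Bystander: shallow metal dish, 72 mm across, 24 mm high. Origin at the centre of its underside.
- paperweight: Bystander: wooden cylinder 48 mm across, 45 mm high. Origin at the centre of its underside.
- band_roll: Bystander: spare roll of paper band lying flat, 90 mm across, 30 mm high. Origin at the centre of its underside.
- stapler: Bystander: black stapler 150 x 30 x 41 mm. Origin at the centre of its underside.
- glue_jar: Bystander: jar 60 mm across, 75 mm high. Origin at the centre of its underside.
Not all that is in view belongs to the job. Leave any orange look-alike of the base_carton alone. What is shaped like the slim_carton but blue is not meant.

How it is judged:
By the outcome, as a careful person would: the job done as asked, in the order asked, and still so for the second after the job is handed in, with the robot touching nothing.
It also fails if it takes over 72 s, if anything falls off the work surface, if the arm or the gripper's body presses on something with over 40 N, if the wrist force passes 120 N, or if a joint passes its speed limit or range.

## Working session

There is one attempt and no reset: what is moved stays moved. The work goes in short steps, Python scripts to look and compute and a tool call to move; the robot and the scene stay as the last step left them, time stands still between calls to the robot, and variables do not carry over. Pictures are saved under pics/ and viewed, at most 13 in all, crops included, and the job is handed in when it is done.

Besides the shell and the picture viewer there is one more tool, called after "Request:" as a command line: name --pt "numbers of a row" for each row, then --argument value for the rest. servo_tool: Moves the arm, as the interface text tells. Its arguments: {"type":"object","properties":{"motion":{"type":"array","items":{"type":"array","items":{"type":"number"}}},"squeeze":{"type":"number"}},"required":["motion"]}

```bash
mkdir -p pics
cat > h.py <<'E'
import numpy as np, cv2, json
from station import ctrl
from scipy.spatial.transform import Rotation as R
def T_tool():
    o=ctrl.get_obs(); T=np.eye(4); T[:3,3]=o["ee_pos"]; T[:3,:3]=R.from_euler('xyz',o["eef_rot"]).as_matrix(); return T
def shot(name,fn):
    T=T_tool(); c=ctrl.camera(name); 
    W=T@np.array(c["hand_eye"]) if name=="wrist" else np.linalg.inv(c["camera_from_world"])
    cv2.imwrite(f"pics/{fn}.png",c["image"][:,:,::-1])
    np.savez(f"pics/{fn}.npz",W=W,k=[c["fx"],c["fy"],c["cx"],c["cy"]]); return c
def load(fn):
    d=np.load(f"pics/{fn}.npz"); return cv2.imread(f"pics/{fn}.png"),d["W"],d["k"]
def ray(fn,u,v):
    _,W,k=load(fn); d=np.array([(u-k[2])/k[0],-(v-k[3])/k[1],-1.]); return W[:3,3],W[:3,:3]@d
def onplane(fn,u,v,z):
    o,d=ray(fn,u,v); return o+d*(z-o[2])/d[2]
def proj(fn,p):
    _,W,k=load(fn); q=np.linalg.inv(W)@np.r_[p,1]; return np.array([k[2]+k[0]*q[0]/-q[2],k[3]+k[1]*q[1]/q[2]])
def tri(obs):
    A=np.zeros((3,3));b=np.zeros(3)
    for f,u,v in obs:
        o,d=ray(f,u,v); d/=np.linalg.norm(d); P=np.eye(3)-np.outer(d,d); A+=P;b+=P@o
    p=np.linalg.solve(A,b); return p,[np.round(proj(f,p)-(u,v),1) for f,u,v in obs]
E
python3 - <<'E'
from h import *
for n in("scene","side","wrist"):
    c=shot(n,n+"0"); print(n,[k for k in c if k not in("image",)]); print(np.round(load(n+"0")[1],3))
    if n=="wrist": print(np.round(c["hand_eye"],3))
a,b=[load(n+"0")[0] for n in("scene","side")]
print({k:np.round(v,3) for k,v in ctrl.get_obs().items()})
E
```

```text
scene ['fx', 'fy', 'cx', 'cy', 'camera_from_world']
[[ 0.54  -0.572  0.618  1.495]
 [ 0.842  0.384 -0.379 -0.543]
 [-0.021  0.725  0.689  1.162]
 [ 0.     0.     0.     1.   ]]
side ['fx', 'fy', 'cx', 'cy', 'camera_from_world']
[[-0.908  0.251 -0.337  0.06 ]
 [-0.42  -0.577  0.701  1.066]
 [-0.018  0.777  0.629  1.048]
 [ 0.     0.     0.     1.   ]]
wrist ['fx', 'fy', 'cx', 'cy', 'hand_eye']
[[ 0.263 -0.925 -0.276  0.064]
 [ 0.965  0.252  0.077  0.551]
 [-0.001 -0.286  0.958  0.386]
 [ 0.     0.     0.     1.   ]]
[[-0.     0.958  0.286  0.083]
 [ 1.     0.     0.001 -0.001]
 [ 0.     0.286 -0.958  0.018]
 [ 0.     0.     0.     1.   ]]
{'time_s': np.float64(0.15), 'qpos': array([ 1.238,  0.3  ,  1.521,  0.   ,  1.321, -0.067]), 'joint_vel': array([ 0.001, -0.001, -0.002, -0.001,  0.   , -0.   ]), 'tau': array([-3.0000e-03, -5.3196e+01, -3.5283e+01,  7.1000e-02,  2.4000e-02,
        0.0000e+00]), 'ee_pos': array([0.144, 0.531, 0.404]), 'eef_rot': array([-3.141, -0.   ,  2.876]), 'force': array([0.521, 0.963, 0.411]), 'moment': array([-0.011, -0.035,  0.055]), 'grip_force': np.float64(0.0), 'grip_width': np.float64(0.094)}
```

View pics/scene0.png

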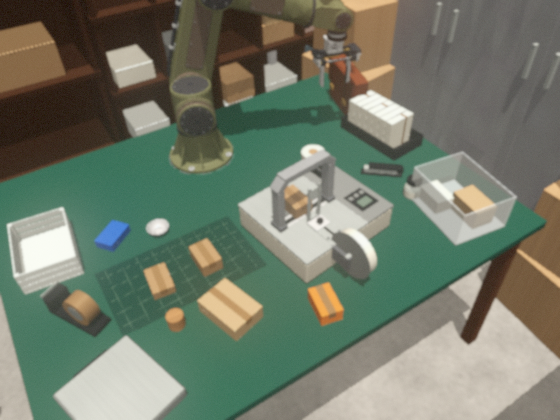

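View pics/side0.png

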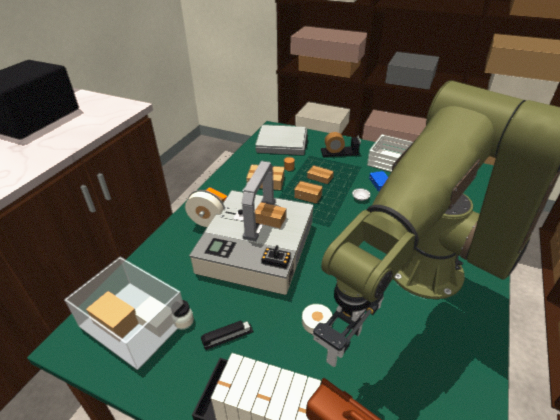

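Run:
```python
from h import *
s="scene0"
for n,u,v,z in [("A",160,280,.04),("B",206,256,.04),("odd",230,307,.05),("base",293,200,.145),("blue",112,236,.03),("wood",176,319,.045),("deck pt",296,215,.1),("archL top",273,184,.29),("archR",334,160,.29),("breaker",316,195,.13),("dish",313,153,.024)]:
    print(n,np.round(onplane(s,u,v,z),3))
print(tri([(s,160,280),("side0",320,174)]),tri([(s,206,256),("side0",308,192)]))
a=cv2.resize(load(s)[0][220:340,90:280],None,fx=4,fy=4,interpolation=2)[:480,:760]
cv2.imwrite("pics/crop1.png",a)
```

```text
A [ 0.54  -0.388  0.04 ]
B [ 0.532 -0.235  0.04 ]
odd [ 0.744 -0.264  0.05 ]
base [0.565 0.061 0.145]
blue [ 0.278 -0.448  0.03 ]
wood [ 0.694 -0.404  0.045]
deck pt [0.587 0.058 0.1  ]
archL top [ 0.613 -0.035  0.29 ]
archR [0.621 0.168 0.29 ]
breaker [0.572 0.143 0.13 ]
dish [0.274 0.344 0.024]
(array([ 0.51969089, -0.38483185,  0.01580507]), [array([-0., -0.]), array([-0.,  0.])]) (array([ 0.51732149, -0.22992569,  0.02231225]), [array([0.3, 0.1]), array([ 0.2, -0.1])])
```

View pics/crop1.png

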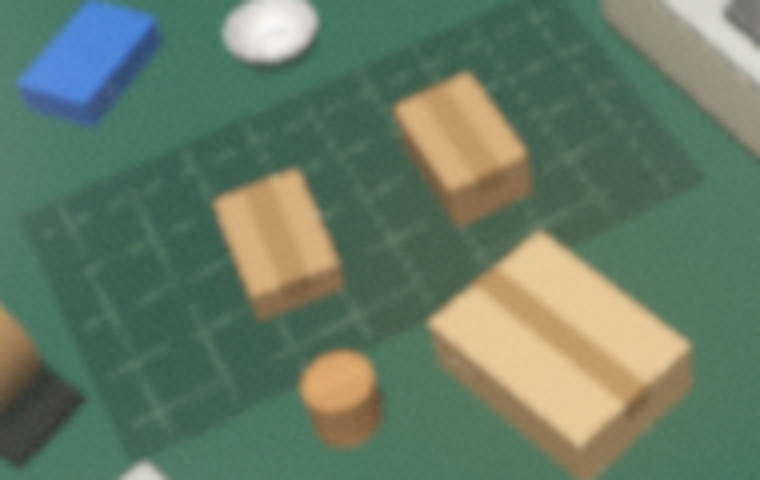

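Request:
servo_tool --pt "0 32.6 -46.5 5.5 13" --pt "0 32.6 -46.5 5.5 13" --pt "0 32.6 -46.5 5.5 13" --pt "0 32.6 -46.5 5.5 13" --pt "0 32.6 -46.5 5.5 13" --pt "0 32.6 -46.5 5.5 13" --pt "0 32.6 -46.5 5.5 13" --pt "0 32.6 -46.5 5.5 13" --pt "0 32.6 -46.5 5.5 13" --pt "0 32.6 -46.5 5.5 13" --pt "0 32.6 -46.5 5.5 13" --pt "0 32.6 -46.5 5.5 13"

```text
time_s: 1.65
ee_pos: [0.4699, 0.0668, 0.4595]
eef_rot: [3.141, -0.0, 3.104]
force: [-0.7, 0.5, -0.1]
grip_width: 0.094
grip_force: 0.0
```

Run:
```python
from h import *
shot("wrist","w1"); shot("scene","scene1"); print(load("w1")[2], ctrl.get_obs()["ee_pos"],ctrl.get_obs()["eef_rot"],ctrl.get_obs()["time_s"])
```

```text
[292.36391814 292.36391814 278.97421256 211.21000428] [0.4699444  0.06677075 0.45969801] [3.14150449e+00 6.57994517e-05 3.10446863e+00] 1.75
```

View pics/w1.png

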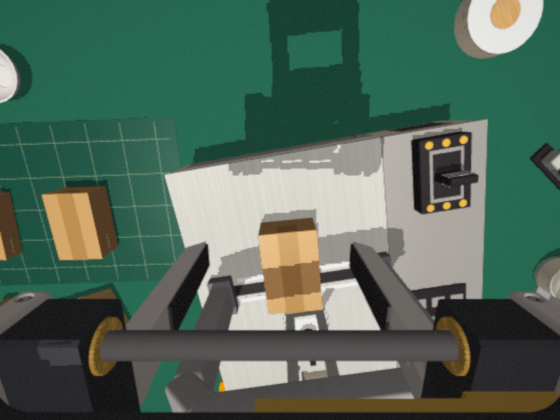

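Run:
```python
from h import *
im=load("w1")[0]; hsv=cv2.cvtColor(im,cv2.COLOR_BGR2HSV)
m=cv2.inRange(hsv,(5,60,40),(25,255,255)); m[325:]=0
n,l,st,c=cv2.connectedComponentsWithStats(m)
for i in range(1,n):
    if st[i,4]>300:
        cs,_=cv2.findContours((l==i).astype(np.uint8),0,2); print(st[i], cv2.approxPolyDP(max(cs,key=cv2.contourArea),3,True).reshape(-1,2).tolist())
P=[onplane("w1",u,v,.1) for u,v in((167,173),(385,135),(487,120))]; print(np.round(P,4))
d=P[2]-P[0]; print("yaw",-np.arctan2(d[0],d[1]),np.linalg.norm(d))
for u,v in((415,137),(470,131),(417,213),(471,206)): print(np.round(onplane("w1",u,v,.122),4))
a=np.hstack([cv2.resize(im[205:325,235:345],None,fx=4,fy=4,interpolation=2),cv2.resize(im[110:230,395:495],None,fx=3.5,fy=4,interpolation=2)])
cv2.imwrite("pics/crop2.png",a); print(a.shape)
```

```text
[491   0  30  29 705] [[497, 0], [491, 20], [499, 28], [508, 27], [519, 14], [519, 2]]
[  42  187   75   73 4400] [[42, 194], [59, 259], [102, 258], [116, 246], [105, 187], [64, 188]]
[   0  192   22   69 1058] [[0, 193], [0, 259], [5, 260], [21, 249], [10, 196]]
[ 258  218   65   96 5296] [[311, 218], [261, 223], [258, 239], [269, 313], [322, 309], [317, 233]]
[[ 0.4363 -0.0649  0.1   ]
 [ 0.4026  0.1881  0.1   ]
 [ 0.3906  0.3008  0.1   ]]
yaw 0.12419634368298424 0.3685054855744777
[0.4048 0.2124 0.122 ]
[0.4008 0.2698 0.122 ]
[0.4896 0.2227 0.122 ]
[0.4835 0.2831 0.122 ]
(480, 790, 3)
```

View pics/crop2.png

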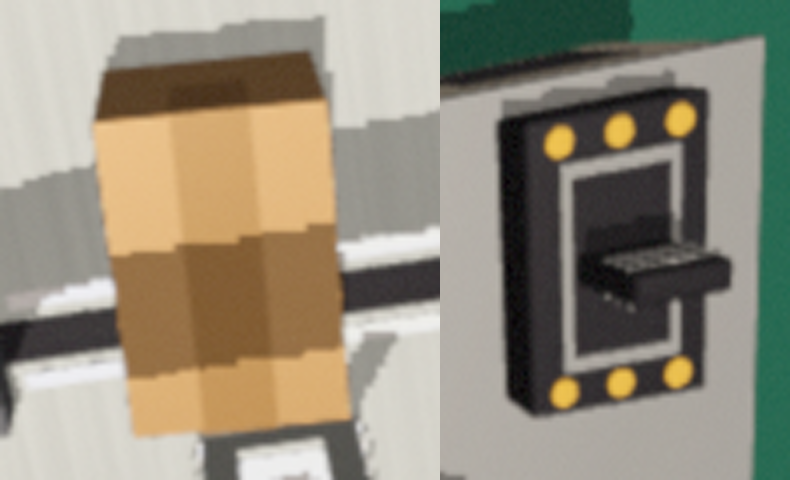

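```bash
cat >> h.py <<'E'
PSI=0.124; O=np.array([.5785,.088])
ex=np.array([np.cos(PSI),np.sin(PSI)]); ey=np.array([-ex[1],ex[0]])
def mach(p): d=np.array(p)[:2]-O; return np.round(1000*np.array([d@ex,d@ey]),1)
def world(x,y): return O+(x*ex+y*ey)/1000
E
python3 - <<'E'
from h import *
for u,v,z in((258.8,235.5,.145),(316.7,230.2,.145),(322.5,309.5,.145),(268.8,314,.145),(261.3,222.5,.1),(312.4,218,.1)):
    p=onplane("w1",u,v,z); print(mach(p),np.round(p,4))
print("lever")
for x,y in((580,258),(690,245),(730,262),(640,285),(635,303)): print(mach(onplane("w1",x/3.5+395,y/4+110,.156)),end=" ")
print("housing")
for x,y in((500,122),(706,92),(704,385),(532,415)): print(mach(onplane("w1",x/3.5+395,y/4+110,.122 if x!=500 else .1)))
for n,q,z in(("deep",[(42,194),(59,259),(102,258),(85,190)],.045),): 
    for u,v in q: print(n,np.round(onplane("w1",u,v,z),3))
E
```

```text
[-82.2 -35.7] [0.5013 0.0424 0.145 ]
[-78.2  27.1] [0.4976 0.1052 0.145 ]
[21.6 21.5] [0.5972 0.112  0.145 ]
[ 17.5 -42. ] [0.601  0.0485 0.145 ]
[-81.8 -35.7] [0.5017 0.0424 0.1   ]
[-77.4  27.3] [0.4983 0.1055 0.1   ]
lever
[-101.7  270.3] [-100.   300.3] [-93.9 312. ] [-92.  287.8] [-87.6 287. ] housing
[-128.1  292.4]
[-130.2  334.6]
[-46.9 345.6]
[-46.8 291.4]
deep [ 0.467 -0.265  0.045]
deep [ 0.566 -0.266  0.045]
deep [ 0.567 -0.202  0.045]
deep [ 0.464 -0.203  0.045]
```

Request:
servo_tool --pt "0.68 0.3 0.1 -4 5" --pt "0.68 0.5 0.2 -9 9.2" --pt "0.68 0.5 0.2 -13 9.2" --pt "0.68 0.5 0.2 -14.9 9.2" --pt "0.68 0.5 0.2 -14.9 9.2" --pt "0.68 0.7 0.22 -14.9 9.2" --pt "0.68 0.9 0.25 -14.9 9.2" --pt "0.68 1.1 0.27 -14.9 9.2" --pt "0.68 1.3 0.3 -14.9 9.2" --pt "0.68 1.5 0.32 -14.9 9.2" --pt "0.68 1.7 0.35 -14.9 9.2" --pt "0.68 1.9 0.37 -14.9 9.2" --pt "0.68 2.1 0.4 -14.9 9.2" --pt "0.68 2.3 0.42 -14.9 9.2" --pt "0.68 2.5 0.45 -14.9 9.2" --pt "0.68 2.7 0.47 -14.9 9.2" --pt "0.68 2.9 0.5 -14.9 9.2" --pt "0.68 3.1 0.52 -14.9 9.2" --pt "0.68 3.1 0.52 -14.9 9.2"

```text
time_s: 4.12
ee_pos: [0.5017, 0.0709, 0.3106]
eef_rot: [3.142, 0.001, -3.02]
force: [0.5, -0.1, -0.8]
grip_width: 0.0298
grip_force: 0.0
```

Run:
```python
from h import *
shot("wrist","w2"); o=ctrl.get_obs(); print(mach(o["ee_pos"]),o["ee_pos"],o["eef_rot"],o["force"],o["grip_width"])
```

```text
[-78.4  -7.4] [0.50161607 0.07091018 0.3106456 ] [-3.14158247e+00  6.71760632e-04 -3.01990915e+00] [-0.23725355 -0.33111698 -0.46582483] 0.030595576029480803
```

View pics/w2.png

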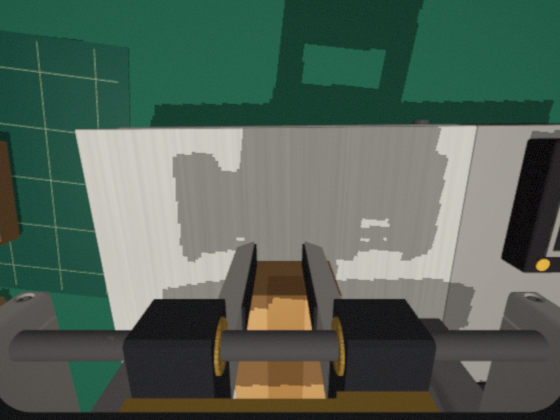

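Request:
servo_tool --pt "0.68 0.1 0.01 0 0" --pt "0.68 0.2 0.02 0 0" --pt "0.68 0.3 0.04 0 0" --pt "0.68 0.4 0.05 0 0"

```text
time_s: 4.68
ee_pos: [0.5055, 0.0714, 0.3106]
eef_rot: [3.142, -0.0, -3.02]
force: [-3.0, -0.3, 1.5]
grip_width: 0.0302
grip_force: 1.2
```

Run:
```python
from h import *
for u,v in((247,262),(303,262),(334,263)): print(mach(onplane("w2",u,v,.1)),mach(onplane("w2",u,v,.145)))
print(mach(onplane("w2",338,293,.145)))
```

```text
[-66.1 -31.9] [-88.6 -26.4]
[-66.    8.7] [-88.5   4.8]
[-65.2  31.3] [-87.8  22. ]
[-68.8  25.3]
```

Request:
servo_tool --pt "0.68 0.1 0.01 0 0" --pt "0.68 0.2 0.02 0 0" --pt "0.68 0.3 0.04 0 0"

```text
time_s: 5.05
ee_pos: [0.5085, 0.0718, 0.3106]
eef_rot: [-3.142, -0.0, -3.02]
force: [-2.7, -0.2, 1.0]
grip_width: 0.03
grip_force: 1.1
```

Still sliding friction only (~3 N).

Request:
servo_tool --pt "0.68 0.1 0.01 0 0" --pt "0.68 0.2 0.02 0 0" --pt "0.68 0.3 0.04 0 0"

```text
time_s: 5.42
ee_pos: [0.5115, 0.0722, 0.3106]
eef_rot: [-3.142, 0.0, -3.02]
force: [-2.1, -0.5, -0.6]
grip_width: 0.0303
grip_force: 1.0
```

Request:
servo_tool --pt "0.68 0.1 0.01 0 0" --pt "0.68 0.2 0.02 0 0" --pt "0.68 0.3 0.04 0 0"

```text
time_s: 5.8
ee_pos: [0.5145, 0.0726, 0.3106]
eef_rot: [-3.142, 0.0, -3.02]
force: [-2.7, -1.0, 1.3]
grip_width: 0.0303
grip_force: 0.9
```

Request:
servo_tool --pt "0.68 0.1 0.01 0 0" --pt "0.68 0.2 0.02 0 0" --pt "0.68 0.3 0.04 0 0"

```text
time_s: 6.18
ee_pos: [0.5175, 0.073, 0.3106]
eef_rot: [3.142, -0.0, -3.02]
force: [-1.1, -0.8, -0.8]
grip_width: 0.03
grip_force: 0.9
```

Request:
servo_tool --pt "0.68 0.1 0.01 0 0" --pt "0.68 0.2 0.02 0 0"

```text
time_s: 6.42
ee_pos: [0.5194, 0.0732, 0.3106]
eef_rot: [-3.142, -0.001, -3.02]
force: [-10.2, -0.9, 5.8]
grip_width: 0.0303
grip_force: 5.0
```

Request:
servo_tool --pt "0.68 -0.6 -0.07 0 0" --pt "0.68 -2.0 -0.25 0 0" --pt "0 -5 -0.6 5 0" --pt "0 -8 -1 10 0" --pt "0 -8 -1 15 0" --pt "0 -8 -1 15 0"

```text
time_s: 7.18
ee_pos: [0.4389, 0.0632, 0.4642]
eef_rot: [-3.141, 0.008, -3.02]
force: [-0.4, -0.9, -0.1]
grip_width: 0.0667
grip_force: 0.0
```

Run:
```python
from h import *
import time
shot("wrist","w3"); o=ctrl.get_obs(); print(o["ee_pos"],o["joint_vel"].round(3),o["time_s"])
im=load("w3")[0]; hsv=cv2.cvtColor(im,cv2.COLOR_BGR2HSV)
m=cv2.inRange(hsv,(5,60,40),(25,255,255)); m[325:]=0
n,l,st,c=cv2.connectedComponentsWithStats(m)
for i in range(1,n):
    if st[i,4]>300:
        cs,_=cv2.findContours((l==i).astype(np.uint8),0,2); print(st[i], cv2.approxPolyDP(max(cs,key=cv2.contourArea),2,True).reshape(-1,2).tolist())
g=cv2.resize(im[180:330,20:360],None,fx=2.35,fy=3.5,interpolation=2); cv2.imwrite("pics/crop3.png",g); print(g.shape)
```

```text
[0.4391056  0.06315675 0.46171477] [ 0.001  0.041  0.047 -0.001 -0.015 -0.   ] 7.225
[500  64  28  30 627] [[521, 64], [508, 67], [502, 74], [500, 82], [505, 91], [518, 91], [525, 84], [527, 70]]
[  0 166  11  65 585] [[0, 166], [0, 230], [10, 225], [7, 168]]
[  42  171   68   77 4468] [[42, 176], [50, 242], [93, 247], [109, 235], [106, 176], [67, 171]]
[ 255  262   56   63 3362] [[258, 263], [255, 279], [257, 324], [308, 324], [310, 279], [306, 263]]
[  27  276   77   49 1888] [[103, 298], [95, 276], [41, 283], [27, 291], [47, 291], [50, 294], [57, 324], [68, 324], [93, 299]]
(525, 799, 3)
```

View pics/crop3.png

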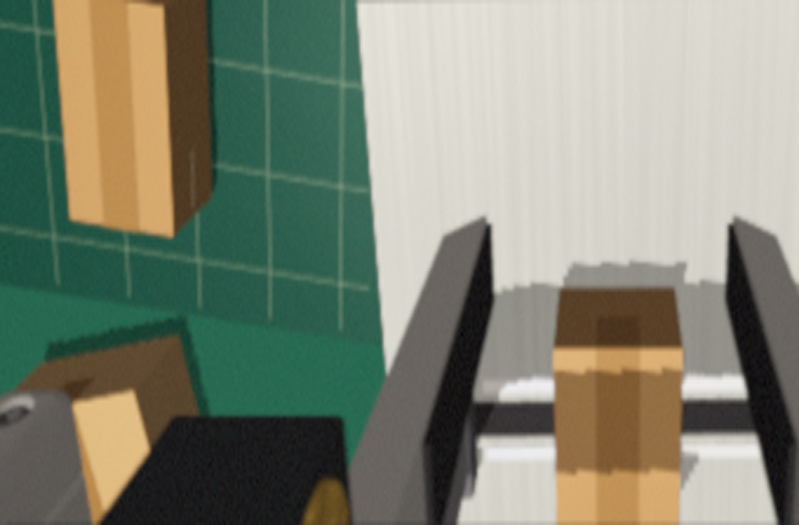

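Run:
```python
from h import *
for u,v,z in((255,279,.145),(310.5,279,.145),(257,324,.145),(308.5,324,.145),(258,262.5,.1),(307,262.5,.1)): p=onplane("w3",u,v,z); print(mach(p),p.round(4))
# deep carton top corners in both wrist views
pts1=[(42,194),(59,259),(102,258)]; pts3=[(42,176),(50,242),(93,247)]
for a,b in zip(pts1,pts3): print(tri([("w1",*a),("w3",*b)]), onplane("w3",*b,.045).round(4))
print(mach(onplane("w3",178,180,.1)))
```

```text
[-51.  -36.8] [0.5325 0.0452 0.145 ]
[-50.9  27.5] [0.5246 0.109  0.145 ]
[ 10.9 -36. ] [0.5937 0.0536 0.145 ]
[11.  26.8] [0.5861 0.116  0.145 ]
[-49.2 -36.5] [0.5342 0.0457 0.1   ]
[-49.1  27.6] [0.5264 0.1093 0.1   ]
(array([ 0.46746149, -0.26625276,  0.04343658]), [array([-0.2,  0.1]), array([ 0.2, -0.1])]) [ 0.4672 -0.2653  0.045 ]
(array([ 0.56147659, -0.25715631,  0.05515966]), [array([ 0.2, -0.1]), array([-0.2,  0.1])]) [ 0.5666 -0.2649  0.045 ]
(array([ 0.56852591, -0.20384884,  0.04199618]), [array([-0.1,  0. ]), array([ 0.1, -0. ])]) [ 0.567 -0.202  0.045]
[-158.7 -129.8]
```

Request:
servo_tool --pt "0 0.2 -6 0 -2" --pt "0 0.5 -12 0 -4" --pt "0 0.8 -18 0 -6" --pt "0 1.1 -24 -3 -7" --pt "0 1.1 -29.7 -8 -7" --pt "0 1.1 -29.7 -10 -7" --pt "0 1.1 -29.7 -10 -7" --pt "0 1.1 -29.7 -10 -7" --squeeze 20

```text
time_s: 8.22
ee_pos: [0.4507, -0.2332, 0.3613]
eef_rot: [-3.141, 0.0, 3.142]
force: [-0.2, 0.9, 0.5]
grip_width: 0.094
grip_force: 0.0
```

```bash
cat >> h.py <<'E'
def brown(fn,rmax=325,amin=800):
    im=load(fn)[0]; hsv=cv2.cvtColor(im,cv2.COLOR_BGR2HSV); m=cv2.inRange(hsv,(5,60,40),(25,255,255)); m[rmax:]=0
    n,l,st,c=cv2.connectedComponentsWithStats(m)
    for i in range(1,n):
        if st[i,4]>amin:
            cs,_=cv2.findContours((l==i).astype(np.uint8),0,2); print(st[i], cv2.approxPolyDP(max(cs,key=cv2.contourArea),2,True).reshape(-1,2).tolist())
E
python3 - <<'E'
from h import *
shot("wrist","w4"); o=ctrl.get_obs(); print(o["ee_pos"],o["eef_rot"],o["time_s"]); brown("w4")
# bright-top mask to separate top from sides
im=load("w4")[0]; hsv=cv2.cvtColor(im,cv2.COLOR_BGR2HSV); m=cv2.inRange(hsv,(5,60,120),(25,255,255)); m[325:]=0
n,l,st,c=cv2.connectedComponentsWithStats(m)
for i in range(1,n):
    if st[i,4]>800:
        cs,_=cv2.findContours((l==i).astype(np.uint8),0,2); q=max(cs,key=cv2.contourArea); print("top",cv2.approxPolyDP(q,3,True).reshape(-1,2).tolist())
        b=cv2.boxPoints(cv2.minAreaRect(q)); w=np.array([onplane("w4",*p,.045) for p in b]); print(w.round(4).tolist(),w.mean(0).round(4))
E
```

```text
[ 0.45073595 -0.23312958  0.36176077] [-3.14084710e+00  1.35500832e-03 -3.14117312e+00] 8.275
[ 120  209   66   88 4493] [[185, 214], [132, 209], [120, 216], [125, 293], [148, 296], [184, 249]]
[ 252  210   60   94 5378] [[256, 210], [252, 221], [254, 302], [308, 302], [311, 235], [308, 212]]
top [[121, 215], [124, 292], [148, 296], [177, 259], [177, 221]]
[[0.4603, -0.4047, 0.045], [0.4603, -0.3437, 0.045], [0.5594, -0.3536, 0.045], [0.5594, -0.4202, 0.045]] [ 0.5099 -0.3806  0.045 ]
top [[252, 221], [254, 302], [308, 302], [311, 221]]
[[0.4671, -0.2636, 0.045], [0.4671, -0.2001, 0.045], [0.5688, -0.197, 0.045], [0.5688, -0.2664, 0.045]] [ 0.518  -0.2318  0.045 ]
```

Request:
servo_tool --pt "0 4.75 0.12 -4 0" --pt "0 4.75 0.12 -9 0" --pt "0 4.75 0.12 -13 0" --pt "0 4.75 0.12 -15.3 0" --pt "0 4.75 0.12 -15.3 0" --pt "0.4 4.75 0.12 -15.3 0" --pt "0.4 4.75 0.12 -15.3 0" --pt "0.4 4.75 0.12 -15.3 0" --pt "0.4 4.75 0.12 -15.3 0" --pt "0.4 4.75 0.12 -15.3 0" --squeeze 20

```text
time_s: 9.52
ee_pos: [0.4981, -0.2326, 0.2084]
eef_rot: [-3.141, 0.001, 3.141]
force: [-1.6, 2.1, 6.8]
grip_width: 0.0637
grip_force: 20.0
```

Request:
servo_tool --pt "0.4 0 0 2 0" --pt "0.4 0 0 6 0" --pt "0.4 -1 0 11 0" --pt "0.4 -2.5 3 15.5 0" --pt "0.4 -3.5 8 18 1" --pt "0.4 -4.2 13 18.5 3" --pt "0.4 -4.8 18 18.5 5" --pt "0.4 -4.8 23 18.5 7.1" --pt "0.4 -4.8 27 18.5 7.1" --pt "0.4 -4.8 30 18.5 7.1" --pt "0.4 -4.8 30 18.5 7.1" --pt "0.4 -4.8 30 18.5 7.1"

```text
time_s: 11.02
ee_pos: [0.4499, 0.067, 0.3925]
eef_rot: [-3.141, -0.0, -3.018]
force: [0.8, -0.4, -2.4]
grip_width: 0.0636
grip_force: 20.0
```

Run:
```python
from h import *
shot("wrist","w5"); shot("side","side5"); o=ctrl.get_obs(); print(mach(o["ee_pos"]),o["ee_pos"],o["eef_rot"],o["time_s"],o["grip_width"],o["force"],o["moment"])
g=np.hstack([cv2.resize(load("w5")[0][150:420],(400,300)),cv2.resize(load("side5")[0][140:300,180:400],(400,300),interpolation=2)]); cv2.imwrite("pics/g5.png",g)
brown("w5",420)
```

```text
[-130.2   -5.3] [0.4500016  0.0666298  0.39256313] [-3.14147849e+00 -2.07482468e-04 -3.01916805e+00] 11.125 0.06374703330437899 [ 0.54999538 -0.32151404 -3.12186011] [0.00592368 0.03708528 0.03842705]
[  219   206   121   125 14254] [[326, 207], [231, 208], [219, 229], [219, 268], [225, 330], [335, 329], [339, 230]]
[147 316  26  61 816] [[166, 316], [158, 318], [149, 338], [147, 367], [152, 376], [159, 375], [168, 362], [159, 361], [156, 355], [160, 333], [172, 329], [171, 321]]
[386 316  26  61 813] [[392, 316], [387, 321], [386, 329], [397, 332], [402, 346], [402, 357], [399, 361], [390, 362], [399, 375], [406, 376], [411, 367], [410, 343], [401, 319]]
[ 191  360  321   53 8497] [[191, 410], [511, 412], [495, 391], [410, 390], [403, 391], [400, 398], [311, 399], [312, 381], [331, 378], [331, 360], [228, 360], [229, 380], [247, 380], [249, 397], [259, 398], [195, 399]]
```

View pics/g5.png

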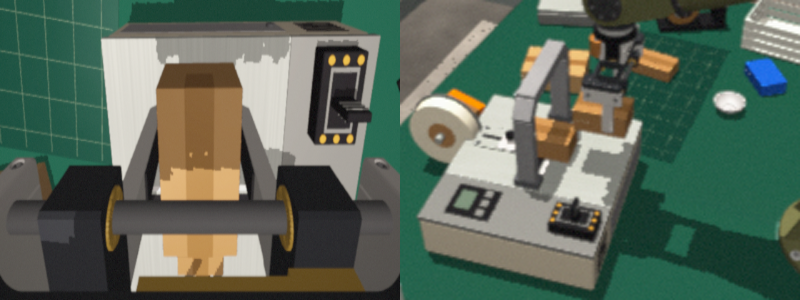

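Request:
servo_tool --pt "0.4 1.2 0.18 -0.5 0" --pt "0.4 2.6 0.38 -1 0" --pt "0.4 4.0 0.58 -1.5 0" --pt "0.4 5.4 0.78 -1.5 0" --pt "0.4 6.5 0.94 -1.5 0" --pt "0.4 7.15 1.04 -1.5 0" --pt "0.4 7.15 1.04 -2.1 0" --pt "0.4 7.15 1.04 -2.7 0" --pt "0.4 7.15 1.04 -3.1 0" --pt "0.4 7.15 1.04 -3.4 0" --pt "0.4 7.15 1.04 -3.4 0"

```text
time_s: 12.5
ee_pos: [0.5214, 0.0778, 0.3585]
eef_rot: [-3.142, -0.0, -3.018]
force: [0.9, 0.2, -2.2]
grip_width: 0.064
grip_force: 20.0
```

Run:
```python
from h import *
shot("wrist","w6"); shot("side","side6"); o=ctrl.get_obs(); print(mach(o["ee_pos"]),o["ee_pos"],o["eef_rot"],o["time_s"],o["grip_width"],o["force"],o["moment"])
g=np.hstack([cv2.resize(load("w6")[0][170:350,180:380],(400,360)),cv2.resize(load("side6")[0][180:270,220:320],(400,360),interpolation=2)]); cv2.imwrite("pics/g6.png",g)
```

```text
[-57.9  -3.1] [0.52147526 0.07777615 0.35880242] [-3.14156878e+00  2.13697120e-04 -3.01817656e+00] 12.6 0.06389809737677403 [ 1.08153725  0.12022025 -2.72359042] [-0.01022007  0.06133812 -0.01813954]
```

View pics/g6.png

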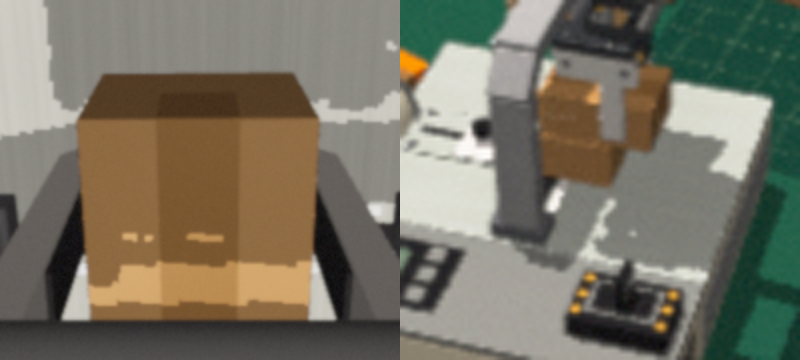

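Request:
servo_tool --pt "0.4 0 0 -0.1 0" --pt "0.4 0 0 -0.2 0" --pt "0.4 0 0 -0.3 0" --pt "0.4 0 0 -0.4 0"

```text
time_s: 13.1
ee_pos: [0.5215, 0.0778, 0.3546]
eef_rot: [3.142, -0.0, -3.018]
force: [-0.4, -0.1, -3.7]
grip_width: 0.0635
grip_force: 20.0
```

Request:
servo_tool --pt "0.4 0 0 -0.1 0" --pt "0.4 0 0 -0.15 0"

```text
time_s: 13.35
ee_pos: [0.5214, 0.0778, 0.3533]
eef_rot: [3.142, 0.0, -3.018]
force: [-4.6, -0.8, 3.1]
grip_width: 0.0637
grip_force: 20.0
```

Request:
servo_tool --pt "0.15 0 0 0 0" --pt "0.15 0 0 0 0" --pt "0.15 0 0 0 0" --pt "0.15 -1.5 -0.19 0 0" --pt "0.15 -3.3 -0.41 0 0" --pt "0.15 -4.76 -0.59 0 0" --pt "0.68 -4.76 -0.59 0 0" --pt "0.68 -4.76 -0.59 0 0" --pt "0.68 -4.76 -0.59 0 0" --pt "0.68 -4.76 -0.59 0 0" --pt "0.68 -4.5 -0.56 0 0" --pt "0.68 -4.2 -0.52 0 0" --pt "0.68 -3.9 -0.48 0 0" --pt "0.68 -3.6 -0.45 0 0" --pt "0.68 -3.3 -0.41 0 0" --pt "0.68 -3.0 -0.37 0 0" --pt "0.68 -2.7 -0.34 0 0" --pt "0.68 -2.4 -0.3 0 0" --pt "0.68 -2.08 -0.26 0 0" --pt "0.68 -2.08 -0.26 0 0"

```text
time_s: 15.85
ee_pos: [0.5009, 0.0752, 0.3531]
eef_rot: [-3.142, 0.0, -3.018]
force: [-0.2, 0.5, 1.4]
grip_width: 0.0301
grip_force: 0.0
```

Request:
servo_tool --pt "0.68 -1 -0.12 0 0" --pt "0.68 -3 -0.37 1.5 0" --pt "0 -5 -0.62 4 0" --pt "0 -6.7 -0.84 6.7 0" --pt "0 -6.7 -0.84 6.7 0" --pt "0 -6.7 -0.84 6.7 0" --pt "0 -6.7 -0.84 6.7 0"

```text
time_s: 16.73
ee_pos: [0.4339, 0.0668, 0.4191]
eef_rot: [3.142, -0.002, -3.018]
force: [-0.2, 0.2, -0.7]
grip_width: 0.0763
grip_force: 0.0
```

Run:
```python
from h import *
shot("wrist","w7"); o=ctrl.get_obs(); print(mach(o["ee_pos"]),o["ee_pos"],o["eef_rot"],o["time_s"],o["grip_width"],o["force"]); brown("w7")
cv2.imwrite("pics/g7.png",cv2.resize(load("w7")[0][200:330,215:345],(780,600),interpolation=2))
```

```text
[-146.1   -3.2] [0.43394466 0.06678956 0.41919208] [ 3.14144821e+00 -1.60909986e-03 -3.01822505e+00] 16.775 0.0808124807064067 [ 0.0956776  -0.21588543 -0.3011251 ]
[ 240  287   78   38 2532] [[240, 324], [317, 323], [306, 287], [252, 287]]
```

```bash
cat >> h.py <<'E'
def rows(fn,r0,r1,step=2):
    im=load(fn)[0]; hsv=cv2.cvtColor(im,cv2.COLOR_BGR2HSV); m=cv2.inRange(hsv,(5,60,30),(25,255,255))
    for r in range(r0,r1,step):
        c=np.flatnonzero(m[r,200:360])+200
        if len(c): print(r,c[0],c[-1]+1,(c[0]+c[-1]+1)/2,hsv[r,c[0]+6:c[-1]-6,2].mean().round())
E
python3 - <<'E'
from h import *
rows("w7",280,330,1)
E
```

```text
287 252 307 279.5 93.0
288 251 307 279.0 90.0
289 251 307 279.0 89.0
290 251 307 279.0 89.0
291 251 307 279.0 90.0
292 251 307 279.0 89.0
293 251 308 279.5 89.0
294 250 308 279.0 89.0
295 248 311 279.5 89.0
296 247 311 279.0 89.0
297 247 312 279.5 89.0
298 247 312 279.5 89.0
299 247 312 279.5 89.0
300 246 312 279.0 89.0
301 246 312 279.0 89.0
302 246 313 279.5 89.0
303 246 313 279.5 89.0
304 246 313 279.5 89.0
305 245 313 279.0 89.0
306 245 313 279.0 89.0
307 245 314 279.5 89.0
308 245 314 279.5 86.0
309 245 314 279.5 84.0
310 245 314 279.5 84.0
311 244 314 279.0 83.0
312 244 315 279.5 84.0
313 244 315 279.5 83.0
314 244 315 279.5 83.0
315 244 315 279.5 83.0
316 244 315 279.5 83.0
317 244 315 279.5 83.0
318 244 315 279.5 83.0
319 243 315 279.0 83.0
320 243 316 279.5 83.0
321 243 316 279.5 83.0
322 242 317 279.5 87.0
323 241 318 279.5 123.0
324 240 318 279.0 178.0
325 240 318 279.0 207.0
326 240 318 279.0 209.0
327 240 318 279.0 209.0
328 240 318 279.0 207.0
329 241 318 279.5 188.0
```

Request:
servo_tool --pt "0.68 2.5 0.31 -2 0" --pt "0.68 5.0 0.62 -5 0" --pt "0.68 5.0 0.62 -6.6 0" --pt "0.68 5.0 0.62 -6.6 0" --pt "0.68 5.6 0.7 -6.6 0" --pt "0.68 6.2 0.77 -6.6 0" --pt "0.68 6.5 0.81 -6.6 0" --pt "0.68 6.7 0.84 -6.6 0" --pt "0.68 6.9 0.86 -6.6 0" --pt "0.68 7.1 0.89 -6.6 0" --pt "0.68 7.3 0.91 -6.6 0" --pt "0.68 7.5 0.94 -6.6 0" --pt "0.68 7.7 0.96 -6.6 0" --pt "0.68 7.9 0.99 -6.6 0" --pt "0.68 8.05 1.01 -6.6 0" --pt "0.68 8.15 1.02 -6.6 0" --pt "0.68 8.25 1.03 -6.6 0"

```text
time_s: 18.9
ee_pos: [0.5162, 0.0771, 0.3541]
eef_rot: [3.142, 0.0, -3.018]
force: [-2.7, -0.1, 1.8]
grip_width: 0.0302
grip_force: 1.7
```

Request:
servo_tool --pt "0.68 0.08 0.01 0 0" --pt "0.68 0.16 0.02 0 0" --pt "0.68 0.2 0.025 0 0"

```text
time_s: 19.27
ee_pos: [0.5182, 0.0773, 0.3541]
eef_rot: [-3.142, -0.0, -3.018]
force: [-3.9, -0.8, 2.3]
grip_width: 0.0303
grip_force: 1.6
```

Request:
servo_tool --pt "0.68 0.05 0.006 0 0" --pt "0.68 0.1 0.012 0 0"

```text
time_s: 19.52
ee_pos: [0.5189, 0.0774, 0.3541]
eef_rot: [-3.142, -0.001, -3.018]
force: [-10.5, -2.0, 7.3]
grip_width: 0.0301
grip_force: 5.4
```

Request:
servo_tool --pt "0.68 -1 -0.12 0 0" --pt "0.68 -3.5 -0.44 1.5 0" --pt "0 -6 -0.75 5 0" --pt "0 -8.5 -1.06 7.5 0" --pt "0 -8.5 -1.06 7.5 0" --pt "0 -8.5 -1.06 7.5 0"

```text
time_s: 20.27
ee_pos: [0.4344, 0.0669, 0.4284]
eef_rot: [3.142, -0.0, -3.018]
force: [0.7, -0.1, -0.6]
grip_width: 0.0667
grip_force: 0.0
```

Run:
```python
from h import *
shot("wrist","w8"); o=ctrl.get_obs(); print(mach(o["ee_pos"]),o["ee_pos"],o["eef_rot"],o["time_s"]); rows("w8",275,340,1)
```

```text
[-145.5   -3.2] [0.43453882 0.06685491 0.42813238] [ 3.14150634e+00 -1.15822208e-03 -3.01829401e+00] 20.325
282 253 306 279.5 93.0
283 252 306 279.0 89.0
284 252 306 279.0 89.0
285 252 306 279.0 89.0
286 252 307 279.5 89.0
287 252 307 279.5 89.0
288 251 307 279.0 88.0
289 251 307 279.0 88.0
290 251 307 279.0 88.0
291 251 307 279.0 87.0
292 251 308 279.5 83.0
293 250 308 279.0 83.0
294 250 308 279.0 83.0
295 250 308 279.0 83.0
296 250 308 279.0 83.0
297 250 308 279.0 83.0
298 250 309 279.5 83.0
299 250 309 279.5 83.0
300 249 309 279.0 83.0
301 249 309 279.0 84.0
302 249 309 279.0 88.0
303 249 309 279.0 96.0
304 248 310 279.0 95.0
305 249 310 279.5 89.0
306 249 310 279.5 88.0
307 248 310 279.0 89.0
308 248 310 279.0 88.0
309 248 311 279.5 88.0
310 248 311 279.5 89.0
311 248 311 279.5 89.0
312 248 311 279.5 88.0
313 248 311 279.5 88.0
314 247 311 279.0 89.0
315 247 312 279.5 88.0
316 247 313 280.0 88.0
317 246 313 279.5 86.0
318 245 313 279.0 83.0
319 245 313 279.0 83.0
320 245 314 279.5 83.0
321 245 314 279.5 83.0
322 245 314 279.5 83.0
323 244 314 279.0 83.0
324 244 314 279.0 83.0
325 244 314 279.0 83.0
326 244 314 279.0 83.0
327 245 314 279.5 83.0
328 245 314 279.5 82.0
329 245 314 279.5 74.0
330 245 313 279.0 53.0
```

Request:
servo_tool --pt "0 0.5 -6 0 -2" --pt "0 0.8 -12 0 -4" --pt "0 1.1 -18 0 -6" --pt "0 1.4 -24 0 -7" --pt "0 1.6 -30 0 -7" --pt "0 1.6 -36 -2 -7" --pt "0 1.6 -41 -5 -7" --pt "0 1.6 -45.2 -6.9 -7" --pt "0 1.6 -45.2 -6.9 -7" --pt "0 1.6 -45.2 -6.9 -7" --pt "0 1.6 -45.2 -6.9 -7"

```text
time_s: 21.7
ee_pos: [0.4505, -0.3844, 0.3605]
eef_rot: [-3.141, 0.0, -3.139]
force: [0.1, -0.0, -0.2]
grip_width: 0.094
grip_force: 0.0
```

Run:
```python
from h import *
shot("wrist","w9"); o=ctrl.get_obs(); print(o["ee_pos"],o["eef_rot"],o["time_s"]); brown("w9"); rows("w9",200,330,6)
```

```text
[ 0.45051864 -0.38435256  0.36068073] [-3.14103842e+00  6.32982061e-04 -3.13926782e+00] 21.75
[ 249  209   63   90 4767] [[257, 210], [254, 220], [249, 294], [301, 298], [311, 227], [309, 215]]
[   9  232  115   68 4299] [[121, 268], [116, 257], [103, 242], [86, 233], [67, 232], [28, 254], [15, 265], [9, 279], [11, 298], [24, 291], [45, 291], [51, 299], [118, 298], [122, 289]]
212 257 293 275.0 100.0
218 255 311 283.0 176.0
224 254 312 283.0 242.0
230 254 311 282.5 241.0
236 253 310 281.5 240.0
242 253 310 281.5 239.0
248 252 309 280.5 238.0
254 252 308 280.0 236.0
260 251 307 279.0 235.0
266 251 306 278.5 234.0
272 250 305 277.5 233.0
278 250 305 277.5 232.0
284 249 304 276.5 231.0
290 249 303 276.0 229.0
296 266 302 284.0 218.0
```

Run:
```python
from h import *
print(tri([("w4",121,215.5),("w9",254,219.5)]),tri([("w4",124.5,293),("w9",249,294)]),tri([("w4",148,296.5),("w9",301,298)])[0])
a=[onplane("w9",*p,.03) for p in((254,219.5),(312,224),(301.5,298.5),(249,294.5))]; a=np.array(a); print(a.round(4),a.mean(0).round(4))
n,f=(a[0]+a[1])/2,(a[2]+a[3])/2; print(n,f,"yaw",np.arctan2(*(f-n)[[1,0]]),np.linalg.norm(f-n),np.arctan2(*(a[3]-a[0])[[1,0]]),np.arctan2(*(a[2]-a[1])[[1,0]]),np.arctan2(-(a[1]-a[0])[0],(a[1]-a[0])[1]))
l=[(onplane("w9",l_,r,.03)+onplane("w9",r_,r,.03))/2 for r,l_,r_ in((230,254,311.5),(284,249.2,304.2))]; d=l[1]-l[0]; print(np.arctan2(d[1],d[0]),l)
```

```text
(array([ 0.46854211, -0.41395253,  0.02782522]), [array([-0.1,  1.9]), array([ 0.1, -1.9])]) (array([ 0.56349636, -0.4217663 ,  0.032878  ]), [array([-0. ,  0.3]), array([ 0. , -0.3])]) [ 0.53055872 -0.36390769  0.09138792]
[[ 0.4701 -0.4139  0.03  ]
 [ 0.4753 -0.3484  0.03  ]
 [ 0.5719 -0.3579  0.03  ]
 [ 0.5665 -0.4221  0.03  ]] [ 0.5209 -0.3856  0.03  ]
[ 0.4726729  -0.38113435  0.03      ] [ 0.56916468 -0.39004053  0.03      ] yaw -0.09203914261293737 0.0969019264959361 -0.08552733115740097 -0.09852820419625458 -0.07932300596585677
-0.09918965209565635 [array([ 0.48257675, -0.38143574,  0.03      ]), array([ 0.55191301, -0.38833582,  0.03      ])]
```

Request:
servo_tool --pt "0 3 0.03 -4 -4" --pt "0 5.05 0.06 -9 -5.3" --pt "0 5.05 0.06 -13.3 -5.3" --pt "0 5.05 0.06 -15.5 -5.3" --pt "0 5.05 0.06 -15.5 -5.3" --pt "0.4 5.05 0.06 -15.5 -5.3" --pt "0.4 5.05 0.06 -15.5 -5.3" --pt "0.4 5.05 0.06 -15.5 -5.3" --pt "0.4 5.05 0.06 -15.5 -5.3" --pt "0.4 5.05 0.06 -15.5 -5.3" --squeeze 16

```text
time_s: 23.0
ee_pos: [0.5008, -0.3846, 0.2059]
eef_rot: [-3.141, 0.001, 3.05]
force: [-1.6, 2.4, 6.7]
grip_width: 0.0639
grip_force: 16.0
```

Request:
servo_tool --pt "0.4 0 0 2 0" --pt "0.4 0 0 6 0" --pt "0.4 -1 2 11 0" --pt "0.4 -2.5 6 16 1" --pt "0.4 -3.5 11 20 3" --pt "0.4 -4.2 16 22.9 5" --pt "0.4 -5.1 21 22.9 7" --pt "0.4 -5.1 26 22.9 9" --pt "0.4 -5.1 31 22.9 11" --pt "0.4 -5.1 36 22.9 12.3" --pt "0.4 -5.1 41 22.9 12.3" --pt "0.4 -5.1 44 22.9 12.3" --pt "0.4 -5.1 45.3 22.9 12.3" --pt "0.4 -5.1 45.3 22.9 12.3" --pt "0.4 -5.1 45.3 22.9 12.3"

```text
time_s: 24.88
ee_pos: [0.4497, 0.0676, 0.4343]
eef_rot: [-3.141, 0.0, -3.019]
force: [-1.3, -0.3, -1.3]
grip_width: 0.0637
grip_force: 16.0
```

Run:
```python
from h import *
shot("wrist","w10"); shot("side","side10"); o=ctrl.get_obs(); print(mach(o["ee_pos"]),o["ee_pos"],o["eef_rot"],o["time_s"],o["force"],o["grip_width"]); rows("w10",190,260,4)
```

```text
[-130.3   -4.3] [0.44973819 0.0675868  0.43421459] [-3.14147962e+00 -4.60898866e-05 -3.01943567e+00] 24.975 [-0.03993086  0.39367549 -0.80841128] 0.064250705070814
206 231 327 279.0 96.0
210 229 330 279.5 84.0
214 226 332 279.0 85.0
218 224 335 279.5 104.0
222 223 335 279.0 147.0
226 223 335 279.0 147.0
230 223 335 279.0 147.0
234 224 335 279.5 146.0
238 224 335 279.5 146.0
242 224 334 279.0 146.0
246 224 335 279.5 146.0
250 224 335 279.5 146.0
254 224 335 279.5 146.0
258 224 335 279.5 145.0
```

Request:
servo_tool --pt "0.4 1.2 0.18 -0.5 0.1" --pt "0.4 2.6 0.38 -1 0.1" --pt "0.4 4.0 0.58 -1.5 0.1" --pt "0.4 5.4 0.78 -1.5 0.1" --pt "0.4 6.5 0.94 -1.5 0.1" --pt "0.4 7.17 1.04 -1.5 0.1" --pt "0.4 7.17 1.04 -2.1 0.1" --pt "0.4 7.17 1.04 -2.7 0.1" --pt "0.4 7.17 1.04 -3.1 0.1" --pt "0.4 7.17 1.04 -3.4 0.1" --pt "0.4 7.17 1.04 -3.5 0.1" --pt "0.4 7.17 1.04 -3.6 0.1"

```text
time_s: 26.48
ee_pos: [0.5214, 0.0788, 0.3982]
eef_rot: [-3.142, 0.0, -3.016]
force: [0.7, 0.5, -1.7]
grip_width: 0.0638
grip_force: 16.0
```

Request:
servo_tool --pt "0.4 0 -0.1 -0.05 -0.1" --pt "0.4 0 -0.1 -0.12 -0.1" --pt "0.4 0 -0.1 -0.2 -0.1"

```text
time_s: 26.85
ee_pos: [0.5214, 0.0778, 0.3962]
eef_rot: [-3.142, 0.0, -3.018]
force: [0.7, 0.2, -1.0]
grip_width: 0.0638
grip_force: 16.0
```

Request:
servo_tool --pt "0.4 0 0 -0.05 0" --pt "0.4 0 0 -0.1 0"

```text
time_s: 27.1
ee_pos: [0.5213, 0.0779, 0.3958]
eef_rot: [-3.141, 0.001, -3.018]
force: [-5.0, -0.8, 9.8]
grip_width: 0.0638
grip_force: 16.0
```

Request:
servo_tool --pt "0.15 0 0 0 0" --pt "0.15 0 0 0 0" --pt "0.15 0 0 0 0" --pt "0.15 -1.5 -0.19 0 0" --pt "0.15 -3.3 -0.41 0 0" --pt "0.15 -4.76 -0.59 0 0" --pt "0.68 -4.76 -0.59 0 0" --pt "0.68 -4.76 -0.59 0 0" --pt "0.68 -4.76 -0.59 0 0" --pt "0.68 -4.76 -0.59 0 0" --pt "0.68 -4.5 -0.56 0 0" --pt "0.68 -4.2 -0.52 0 0" --pt "0.68 -3.9 -0.48 0 0" --pt "0.68 -3.6 -0.45 0 0" --pt "0.68 -3.3 -0.41 0 0" --pt "0.68 -3.0 -0.37 0 0" --pt "0.68 -2.7 -0.34 0 0" --pt "0.68 -2.4 -0.3 0 0" --pt "0.68 -2.08 -0.26 0 0" --pt "0.68 -2.08 -0.26 0 0"

```text
time_s: 29.6
ee_pos: [0.5008, 0.0753, 0.3951]
eef_rot: [3.142, 0.0, -3.018]
force: [0.1, -0.4, -0.1]
grip_width: 0.0304
grip_force: 0.0
```

Request:
servo_tool --pt "0.68 -1 -0.12 0 0" --pt "0.68 -3 -0.37 1 0" --pt "0 -5 -0.62 3 0" --pt "0 -6.7 -0.84 4.5 0" --pt "0 -6.7 -0.84 4.5 0" --pt "0 -6.7 -0.84 4.5 0" --pt "0 -6.7 -0.84 4.5 0"

```text
time_s: 30.48
ee_pos: [0.4339, 0.0669, 0.4394]
eef_rot: [3.142, -0.001, -3.018]
force: [0.4, 0.8, -0.6]
grip_width: 0.0768
grip_force: 0.0
```

Run:
```python
from h import *
shot("wrist","w11"); o=ctrl.get_obs(); print(mach(o["ee_pos"]),o["ee_pos"],o["eef_rot"],o["time_s"]); rows("w11",270,332,2)
```

```text
[-146.1   -3.1] [0.43392148 0.06686891 0.43944627] [ 3.14154762e+00 -1.20455046e-03 -3.01819163e+00] 30.525
278 253 305 279.0 91.0
280 253 305 279.0 88.0
282 253 306 279.5 88.0
284 252 306 279.0 88.0
286 252 306 279.0 87.0
288 251 307 279.0 83.0
290 251 307 279.0 82.0
292 251 307 279.0 82.0
294 250 308 279.0 82.0
296 250 308 279.0 83.0
298 249 308 278.5 91.0
300 249 309 279.0 88.0
302 249 309 279.0 88.0
304 249 310 279.5 88.0
306 249 310 279.5 88.0
308 249 310 279.5 88.0
310 246 314 280.0 90.0
312 243 316 279.5 88.0
314 243 316 279.5 88.0
316 242 316 279.0 87.0
318 242 317 279.5 83.0
320 241 317 279.0 82.0
322 242 316 279.0 82.0
324 242 316 279.0 82.0
326 242 317 279.5 83.0
328 242 317 279.5 82.0
330 242 316 279.0 54.0
```

Request:
servo_tool --pt "0.68 2.5 0.31 -1.5 0" --pt "0.68 5.0 0.62 -3.5 0" --pt "0.68 5.0 0.62 -4.45 0" --pt "0.68 5.0 0.62 -4.45 0" --pt "0.68 5.6 0.7 -4.45 0" --pt "0.68 6.2 0.77 -4.45 0" --pt "0.68 6.5 0.81 -4.45 0" --pt "0.68 6.7 0.84 -4.45 0" --pt "0.68 6.9 0.86 -4.45 0" --pt "0.68 7.1 0.89 -4.45 0" --pt "0.68 7.3 0.91 -4.45 0" --pt "0.68 7.5 0.94 -4.45 0" --pt "0.68 7.7 0.96 -4.45 0" --pt "0.68 7.9 0.99 -4.45 0" --pt "0.68 8.05 1.01 -4.45 0" --pt "0.68 8.15 1.02 -4.45 0" --pt "0.68 8.25 1.03 -4.45 0"

```text
time_s: 32.65
ee_pos: [0.5161, 0.0772, 0.3957]
eef_rot: [3.142, 0.0, -3.018]
force: [-1.6, -0.8, 0.9]
grip_width: 0.0302
grip_force: 0.8
```

Request:
servo_tool --pt "0.68 0.08 0.01 0 0" --pt "0.68 0.15 0.02 0 0" --pt "0.68 0.2 0.025 0 0"

```text
time_s: 33.02
ee_pos: [0.5181, 0.0774, 0.3956]
eef_rot: [3.142, 0.0, -3.018]
force: [-1.3, -0.3, 0.2]
grip_width: 0.0297
grip_force: 0.7
```

Request:
servo_tool --pt "0.68 0.05 0.006 0 0" --pt "0.68 0.1 0.012 0 0"

```text
time_s: 33.28
ee_pos: [0.5189, 0.0775, 0.3956]
eef_rot: [-3.142, -0.001, -3.018]
force: [-8.2, -1.1, 4.8]
grip_width: 0.0303
grip_force: 4.0
```

Request:
servo_tool --pt "0.68 -1 -0.12 0 0" --pt "0.68 -3.5 -0.44 1 0" --pt "0.8 -6 -0.75 3 0" --pt "1 -8.5 -1.06 5 0" --pt "1 -8.5 -1.06 5 0" --pt "1 -8.5 -1.06 5 0" --pt "1 -8.5 -1.06 5 0"

```text
time_s: 34.15
ee_pos: [0.4345, 0.067, 0.4448]
eef_rot: [3.142, -0.001, -3.018]
force: [-0.3, -1.3, -0.0]
grip_width: 0.0006
grip_force: 0.0
```

Run:
```python
from h import *
shot("wrist","w12"); shot("side","side12"); shot("scene","scene12"); o=ctrl.get_obs(); print(mach(o["ee_pos"]),o["ee_pos"],o["time_s"]); rows("w12",272,332,4)
im=load("w12")[0]; hsv=cv2.cvtColor(im,cv2.COLOR_BGR2HSV)
for f in("w12","w1"):
    h=cv2.cvtColor(load(f)[0],cv2.COLOR_BGR2HSV); m=cv2.inRange(h,(15,120,150),(35,255,255)); m[:, :400]=0
    n,l,st,c=cv2.connectedComponentsWithStats(m); print(f,[(c[i].round(1).tolist(),mach(onplane(f,*c[i],.122)).tolist()) for i in range(1,n) if st[i,4]>8])
p=world(-110,178); print("pred tip px",proj("w12",np.r_[p,.156]),proj("w12",np.r_[p,.122]))
u,v=proj("w12",np.r_[p,.14]).astype(int)
g=cv2.hconcat([cv2.resize(im[max(0,v-60):v+60,max(0,u-60):min(560,u+60)],(400,400),interpolation=2),cv2.resize(load("side12")[0][180:280,220:320],(400,400),interpolation=2)]); cv2.imwrite("pics/g12.png",g); print(u,v)
```

```text
[-145.6   -3.1] [0.43441216 0.06693984 0.44506521] 34.3
276 253 305 279.0 94.0
280 253 281 267.0 107.0
284 252 306 279.0 94.0
288 251 281 266.0 107.0
292 251 281 266.0 106.0
296 250 280 265.0 105.0
300 278 281 279.5 nan
304 278 281 279.5 nan
308 278 280 279.0 nan
312 278 281 279.5 nan
316 278 280 279.0 nan
320 272 287 279.5 60.0
324 272 287 279.5 63.0
328 272 287 279.5 64.0
w12 [([520.3, 83.4], [-267.1, 228.3]), ([463.8, 204.8], [-145.9, 195.6]), ([430.3, 205.0], [-145.7, 159.4]), ([447.0, 204.9], [-145.8, 177.4]), ([421.6, 264.2], [-75.1, 159.8]), ([437.4, 264.1], [-75.2, 177.9]), ([453.2, 264.0], [-75.3, 196.0])]
w1 [([504.8, 12.4], [-258.9, 232.5]), ([463.3, 139.4], [-146.2, 195.6]), ([445.9, 142.4], [-146.1, 177.3]), ([428.7, 145.1], [-146.1, 159.1]), ([462.6, 202.6], [-75.7, 195.9]), ([446.4, 205.2], [-75.6, 177.8]), ([430.2, 207.9], [-75.3, 159.6]), ([466.6, 358.0], [144.3, 204.6])]
pred tip px [460.38264959 248.20332903] [442.28127525 235.84360635]
451 242h.py:38: RuntimeWarning: Mean of empty slice.
  if len(c): print(r,c[0],c[-1]+1,(c[0]+c[-1]+1)/2,hsv[r,c[0]+6:c[-1]-6,2].mean().round())
  ret = ret.dtype.type(ret / rcount)
```

View pics/g12.png

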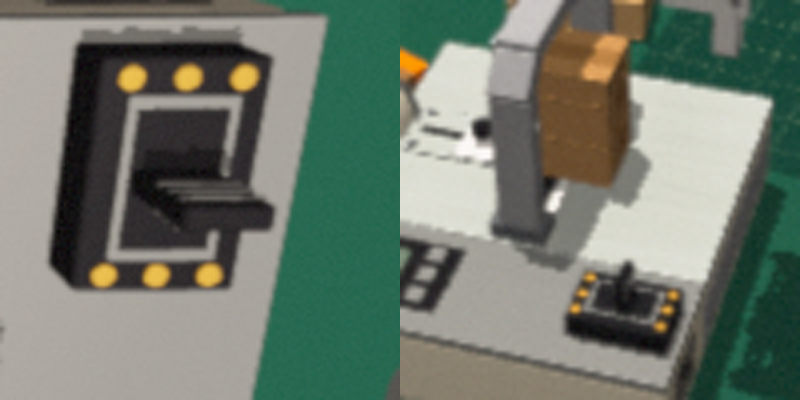

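Request:
servo_tool --pt "1 1.2 6 0 0" --pt "1 2.4 12 0 0" --pt "1 3.48 17 0 0" --pt "1 3.48 18.64 -2 0" --pt "1 3.48 18.64 -6 0" --pt "1 3.48 18.64 -9.5 0" --pt "1 3.48 18.64 -10.8 0" --pt "1 3.48 18.64 -10.8 0" --pt "1 3.2 18.6 -10.8 0" --pt "1 2.9 18.57 -10.8 0" --pt "1 2.7 18.54 -10.8 0" --pt "1 2.5 18.52 -10.8 0" --pt "1 2.3 18.49 -10.8 0" --pt "1 2.1 18.47 -10.8 0" --pt "1 1.99 18.45 -10.8 0"

```text
time_s: 36.17
ee_pos: [0.454, 0.2514, 0.338]
eef_rot: [3.141, 0.001, -3.018]
force: [4.5, 0.5, 5.3]
grip_width: 0.0005
grip_force: 2.5
```

Request:
servo_tool --pt "1 -0.1 -0.01 0 0" --pt "1 -0.2 -0.02 0 0"

```text
time_s: 36.42
ee_pos: [0.4519, 0.2512, 0.3377]
eef_rot: [3.142, 0.0, -3.018]
force: [4.2, -0.1, 5.4]
grip_width: 0.0005
grip_force: 2.5
```

Request:
servo_tool --pt "1 -0.1 -0.01 0 0" --pt "1 -0.2 -0.02 0 0"

```text
time_s: 36.67
ee_pos: [0.4499, 0.251, 0.3375]
eef_rot: [-3.141, -0.0, -3.018]
force: [4.9, 0.4, 3.2]
grip_width: 0.0005
grip_force: 2.3
```

Request:
servo_tool --pt "1 -0.1 -0.01 0 0" --pt "1 -0.2 -0.02 0 0"

```text
time_s: 36.92
ee_pos: [0.4479, 0.2508, 0.3374]
eef_rot: [-3.141, -0.0, -3.018]
force: [4.7, 1.1, -1.3]
grip_width: 0.0003
grip_force: 2.0
```

Request:
servo_tool --pt "1 -0.1 -0.01 0 0" --pt "1 -0.2 -0.02 0 0"

```text
time_s: 37.17
ee_pos: [0.4459, 0.2506, 0.3374]
eef_rot: [-3.141, -0.0, -3.018]
force: [4.4, 0.1, -1.4]
grip_width: -0.0
grip_force: 1.9
```

Request:
servo_tool --pt "1 -0.1 -0.01 0 0" --pt "1 -0.2 -0.02 0 0"

```text
time_s: 37.42
ee_pos: [0.4443, 0.2504, 0.3379]
eef_rot: [3.141, 0.002, -3.018]
force: [11.6, 1.0, -2.5]
grip_width: 0.0008
grip_force: 4.6
```

Request:
servo_tool --pt "1 -0.06 -0.01 0 0" --pt "1 -0.06 -0.01 0 0"

```text
time_s: 37.67
ee_pos: [0.4439, 0.2504, 0.3381]
eef_rot: [3.141, 0.003, -3.018]
force: [12.3, 0.9, -2.7]
grip_width: 0.0005
grip_force: 4.8
```

Request:
servo_tool --pt "1 1.0 0.12 0 0" --pt "1 1.0 0.12 3 0" --pt "1 0.5 0.06 6 0" --pt "1 -4.23 -0.53 6 0" --pt "1 -4.23 -0.53 5 0" --pt "1 -4.23 -0.53 1 0" --pt "1 -4.23 -0.53 0 0" --pt "1 -4.23 -0.53 0 0" --pt "1 -3.7 -0.46 0 0" --pt "1 -3.3 -0.41 0 0" --pt "1 -2.9 -0.36 0 0" --pt "1 -2.5 -0.31 0 0" --pt "1 -2.1 -0.26 0 0" --pt "1 -1.8 -0.22 0 0" --pt "1 -1.5 -0.19 0 0" --pt "1 -1.2 -0.15 0 0" --pt "1 -0.9 -0.11 0 0" --pt "1 -0.6 -0.07 0 0" --pt "1 -0.3 -0.04 0 0" --pt "1 -0.1 -0.01 0 0"

```text
time_s: 40.17
ee_pos: [0.4425, 0.2502, 0.3374]
eef_rot: [-3.141, -0.001, -3.018]
force: [-3.9, 0.2, 0.4]
grip_width: 0.0003
grip_force: 2.2
```

Request:
servo_tool --pt "1 0.1 0.01 0 0" --pt "1 0.2 0.02 0 0" --pt "1 0.3 0.04 0 0"

```text
time_s: 40.55
ee_pos: [0.4453, 0.2506, 0.3374]
eef_rot: [-3.141, -0.001, -3.018]
force: [-4.9, -0.8, -1.1]
grip_width: 0.0007
grip_force: 1.9
```

Request:
servo_tool --pt "1 0.1 0.01 0 0" --pt "1 0.2 0.02 0 0" --pt "1 0.3 0.04 0 0"

```text
time_s: 40.92
ee_pos: [0.4479, 0.251, 0.3373]
eef_rot: [-3.141, -0.003, -3.018]
force: [-14.7, -2.4, 1.1]
grip_width: 0.0005
grip_force: 7.1
```

Request:
servo_tool --pt "1 0.08 0.01 0 0" --pt "1 0.15 0.02 0 0"

```text
time_s: 41.18
ee_pos: [0.4489, 0.2512, 0.3371]
eef_rot: [-3.141, -0.006, -3.018]
force: [-21.3, -3.7, 5.8]
grip_width: 0.0006
grip_force: 11.1
```

Hard stop "on" reached. Back off, raise and retreat, then check by numbers.

Request:
servo_tool --pt "1 -1.5 -0.19 0 0" --pt "1 -3 -0.37 0 0" --pt "1 -4 -0.5 4 0" --pt "0.5 -8 -2 9 0" --pt "0 -10 -6 12 0" --pt "0 -10 -12 12 0" --pt "0 -10 -16 12 0" --pt "0 -10 -16 12 0" --pt "0 -10 -16 12 0"

```text
time_s: 42.3
ee_pos: [0.3498, 0.0915, 0.4579]
eef_rot: [3.142, 0.001, -3.019]
force: [-0.1, -0.5, 0.1]
grip_width: 0.0569
grip_force: 0.0
```

Run:
```python
from h import *
for n in("wrist","side","scene"): shot(n,n+"13")
o=ctrl.get_obs(); print(mach(o["ee_pos"]),o["ee_pos"],o["time_s"],o["force"])
rows("wrist13",290,345,4)
# lever: dark pixels above housing in side view, compared with predicted tip positions for off/upright/on
for a in(-.5,0,.5):
    p=world(-110.5+44*np.sin(a),177.8); q=[proj(f,np.r_[p,.112+.044*np.cos(a)]).round(1) for f in("side13","wrist13")]; print(a,q)
d=cv2.absdiff(load("side12")[0],load("side13")[0]).max(2)[235:275,270:320]; ys,xs=np.nonzero(d>50); print("side diff",list(zip(xs+270,ys+235))[:60])
# bystanders: changes in the scene view
d=cv2.absdiff(load("scene0")[0],load("scene13")[0]).max(2); n,l,st,c=cv2.connectedComponentsWithStats((cv2.medianBlur(d,3)>45).astype(np.uint8)); print(st[1:][st[1:,4]>25].tolist())
w=load("wrist13")[0]; s=load("side13")[0]
cv2.imwrite("pics/g13.png",cv2.hconcat([cv2.resize(w,(400,300)),cv2.resize(s[180:280,220:320],(400,300),interpolation=2)]))
```

```text
[-226.4   32.2] [0.34987327 0.09196756 0.45755961] 42.45 [-0.19025145  0.29050416 -0.07370522]
326 230 277 253.5 91.0
330 230 276 253.0 57.0
-0.5 [array([282.1, 250.2]), array([410.2, 289.6])]
0 [array([275.6, 247.6]), array([409.8, 308.7])]
0.5 [array([269.3, 247.5]), array([405.5, 321.5])]
side diff [(np.int64(270), np.int64(245)), (np.int64(271), np.int64(245)), (np.int64(272), np.int64(245)), (np.int64(276), np.int64(245)), (np.int64(277), np.int64(245)), (np.int64(270), np.int64(246)), (np.int64(271), np.int64(246)), (np.int64(272), np.int64(246)), (np.int64(275), np.int64(246)), (np.int64(276), np.int64(246)), (np.int64(277), np.int64(246)), (np.int64(278), np.int64(246)), (np.int64(270), np.int64(247)), (np.int64(271), np.int64(247)), (np.int64(272), np.int64(247)), (np.int64(275), np.int64(247)), (np.int64(276), np.int64(247)), (np.int64(277), np.int64(247)), (np.int64(278), np.int64(247)), (np.int64(275), np.int64(248)), (np.int64(276), np.int64(248)), (np.int64(277), np.int64(248)), (np.int64(275), np.int64(249)), (np.int64(276), np.int64(249)), (np.int64(277), np.int64(249)), (np.int64(272), np.int64(250))]
[[187, 0, 95, 66, 2149], [294, 0, 17, 14, 152], [332, 2, 10, 6, 35], [264, 12, 30, 10, 151], [305, 14, 10, 14, 103], [330, 16, 19, 18, 149], [171, 20, 13, 8, 62], [172, 30, 6, 13, 51], [323, 34, 23, 19, 199], [345, 45, 15, 37, 176], [311, 49, 17, 20, 206], [264, 53, 19, 39, 334], [220, 63, 52, 40, 713], [177, 71, 27, 7, 104], [212, 79, 9, 19, 120], [254, 79, 10, 4, 36], [161, 94, 19, 21, 186], [223, 94, 25, 13, 179], [281, 94, 9, 9, 43], [262, 101, 15, 29, 144], [233, 106, 24, 33, 272], [158, 108, 18, 24, 161], [185, 110, 9, 5, 34], [224, 148, 11, 9, 53], [284, 175, 34, 29, 472], [293, 197, 15, 12, 86], [310, 207, 7, 10, 50], [299, 214, 8, 10, 59], [188, 238, 35, 38, 806], [143, 262, 33, 38, 814]]
```

View pics/g13.png

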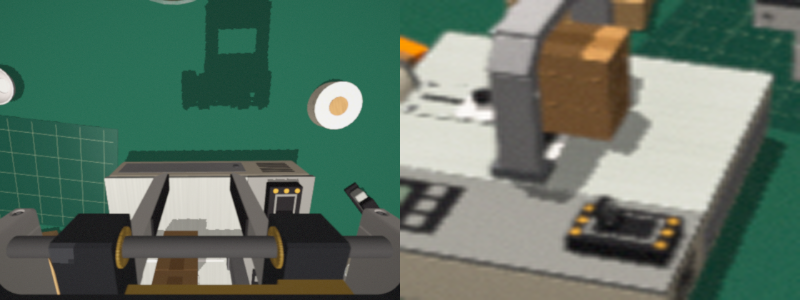

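```bash
python3 -c "
from station import ctrl
print(ctrl.hand_in())"
```

```text
the job is handed in; nothing more can be done
None
```

I built the bundle with each carton flush and pushed against the end stop until I felt it touch. I then reset the cut-out, fully off and then fully on, and handed the job in at about 42 s; the final pictures show nothing else on the bench moved, but no verdict came back.

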